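# Shut and lock the filter hatch of the bench dust extractor

### The job

Close up the bench dust extractor after its filter change: push the raised hatch panel down with the fingertips until it lies flat on the machine, then set the fingertips in the slot of each of its two round cam locks and turn it a quarter turn clockwise (seen from above) to its stop, so that both locks hold the panel shut. Touch the machine with the fingers only; lift nothing, do not swing the panel wide open, and leave the pots, tools and figures around it standing where they are.

Things in the scene. Friction and masses are not known exactly. Their poses are not given: they have to be found in the camera images.
- extractor: Bench dust extractor, grey sheet-steel cabinet fixed to the bench, 320 (its x) x 400 (its y) x 150 mm high. Origin: centre of its underside, on the bench; x points from its front (robot side) to its back, y to its left, z up. A hatch covers the front two thirds of its top; the rear 90 mm is a plain deck on which small pots stand.
- hatch (a joint): Opening angle of the hatch, rad: 0 = shut, starts at 0.35 to 0.75. Aluminium panel 205 (front to hinge) x 370 mm on friction hinges: it stays where it is left. Hinge line: along the extractor's y, at its x = +0.064, z = 0.150; the free edge points to the robot and goes down as it shuts. Pushing it down at the free edge takes 2 to 6 N. Shut, its upper face is level, 161 mm above the bench.
- hatch_edge (a point): Point on the hatch panel's upper face, mid-way between the locks, 24 mm in from the free edge, 185 mm from the hinge line: a good place to push. The plain metal between the lock bezels is 94 mm wide. z is normal to the panel, y along the free edge. When shut it lies at (-0.121, 0, 0.161) in the extractor's frame.
- lock_left (a joint): Turn of the left cam lock, rad, clockwise from above: 0 = open (slot runs from free edge to hinge), 1.571 = locked, on its stop (slot parallel to the free edge). Starts at 0 to 0.25. Friction 0.1 N m; stays where left. A cam arm below the panel swings under the cabinet's rim; if turned while the hatch is up, it lands on the rim and the hatch cannot shut.
- slot_left (a point): Left cam lock (+y side): round grey turn button, 84 mm across, inside a fixed steel bezel 96 mm across, 13 mm high. A straight slot, 30 mm wide, 68 mm long, 13 mm deep, upright walls, runs across its middle. Point: on the turning axis, in the middle of the slot's floor. x along the slot, z along the axis; turns with the lock. When shut at (-0.075, 0.095, 0.164) in the extractor's frame.
- lock_right (a joint): Turn of the right cam lock in rad: as for the left lock, also clockwise to lock.
- slot_right (a point): Right cam lock (-y side), the same as the left. When shut its slot's floor centre lies at (-0.075, -0.095, 0.164) in the extractor's frame.
- figurine: Bystander: white porcelain bust, 62 mm wide, 122 mm high, standing on the bench to the left of the extractor. Origin: centre of its foot.
- brush_jar: Bystander: glass jar of brushes, 72 mm wide, 90 mm high, about 200 mm to the brush tips, on the bench to the right of the extractor. Origin: centre of its foot.
- glue_jar: Bystander: small glass jar with steel lid, 48 mm wide, 62 mm high, on the rear deck of the extractor. Origin: centre of its foot.
- wax_tin: Bystander: flat round brass tin, 64 mm wide, 34 mm high, on the rear deck of the extractor. Origin: centre of its foot.
- pliers: Bystander: pliers about 160 mm long and 12 mm high, lying on the bench in front of the extractor. Origin: under their pivot.
- paint_brush: Bystander: round brush 190 mm long, 12 mm high, lying on the bench to the right of the extractor. Origin: end of its handle; it runs along x.
- plaster_egg: Bystander: white plaster egg on a foot, 48 mm wide, 71 mm high, on the bench to the left of the extractor. Origin: centre of its foot.

How it is judged (in metres and radians):
On the way:
1. the hatch is pushed down flat while both locks are still open (value of joint hatch below 0.02 rad and value of joint each of lock_left, lock_right below 0.6 rad), for 0.1 s.
At the end, for the whole second after the job is handed in: The hatch lies shut (within 0.025 rad, about 5 mm at its free edge) and both cam locks are turned at least 1.40 of the 1.571 rad (80 of 90 degrees) (value of joint hatch below 0.025 rad and value of joint each of lock_left, lock_right above 1.4 rad); the robot touches nothing.
It fails at once if a bystander is lifted, carried or pushed more than 25 mm, or a standing one is tipped over (distance of any of figurine, brush_jar, glue_jar, wax_tin, pliers, paint_brush, plaster_egg from where it was at the start of the episode above 0.025 m or angle between any of figurine, brush_jar, glue_jar, wax_tin, plaster_egg's own z axis and vertical above 0.6 rad).
It fails at once if the hatch is raised beyond 0.85 rad (value of joint hatch above 0.85 rad).
It fails at once if the arm or the gripper's body, not the fingers, presses on the machine (contact force between the arm and extractor above 5 N).
It also fails if it takes over 67 s, if anything falls off the work surface, if the arm or the gripper's body presses on something with over 40 N, if the wrist force passes 120 N, or if a joint passes its speed limit or range.

### The arm

A 6-joint arm with a two-finger parallel gripper is mounted at the origin on the work surface. World frame = base frame: x ahead of the robot, y to its left, z up, the work surface at z = 0. Lengths are in m, angles in degrees, forces in N, time in s.
With the tool pointing down it reaches from about 0.35 to 0.875 m from the base axis. Payload 15.5 kg.
Tool frame: the origin (TCP) lies midway between the tips of the shut fingers; the grasp point (between the pads) lies 19 mm behind it (bot.grip_depth is the z of the grasp point in the tool frame, in m); z points along the fingers, y is the line along which they close (so a half turn about z gives the same grasp; the last joint's range is limited). The gripper opens to 85 mm and grips with 20 to 120 N. Pads are 22 mm wide; open, the fingers measure 114 mm over their backs; the gripper's body (76 mm by 85 mm) begins 54 mm behind the grasp point. The pads swing forward as they close: fully open they stand 13 mm farther back than shut.
Start: joints at [60.819, 28.281, 77.091, -0, 74.628, -5.472], TCP at [0.251, 0.572, 0.208] pointing down, gripper open.
Joint ranges: [-166.48, 166.48], [-47.26, 123.95], [12.59, 153.08], [-70.14, 250.14], [6.76, 159.57], [-176.63, 176.63]. Speed limits (degrees/s): [108.29, 108.29, 147.25, 172.46, 172.46, 172.46].

### API

Orientations are given as a 3x3 rotation matrix whose columns are the frame's x, y, z axes.
In Python, from bench import bot, vision gives the robot as it stands.
- The arm moves only by the shell command python3 -m creep 'ROWS'. ROWS is JSON, a list that holds one entry, the list of rows, each a list of 7 numbers: the shift along the tool's x, y, z in m, then the turn, a rotation vector about the tool's x, y, z in rad, then the finger opening in m, from 0 to 0.0854. In form: [[[dx, dy, dz, wx, wy, wz, claw], ...]]. A call has exactly 10 rows; each row is the pose to reach, as a shift and turn from the pose commanded when the call began, along the tool's axes at that moment; what a row does not reach only later rows make up. A row lasts 1/10 s, in which the tool goes at most 50 mm and 8.59 degrees, less where a joint would pass 70% of its speed; a pose out of reach is approached as far as the arm can. A call with a gripper value outside its range is refused whole. The fingers move at their own pace and stop on an object; the grip force is fixed at half the most. Time passes only in rows, so rows that repeat a pose let the fingers close, or fill a call up. It gives the time, the measured TCP pose, the force, the opening and the grip force at its end, in the units of the state.
- bot.state(): the state, without advancing time (a new reading comes with each control period).
- vision.snapshot(name): name is "scene" or "top" or "wrist"; returns (picture, depth): 400x640x3 uint8, red, green, blue; 400x640 float32, m along the optical axis (not along the pixel's ray), 0 where there is no reading.
- vision.calibration(name): a dict with "mtx" (3x3 intrinsics, pixels), "eye" and "attitude" of the camera in the world. Camera axes: x right, y down, z forward; pixel columns grow to the right and rows downward; lengths in m; the calibration is good to about 2 mm. A picture is of the moment at which its call begins: read the wrist's pose just before it. calibration takes no time and is no camera call; for the wrist camera it gives the pose at the moment of the call.
- bot.finish_job(): hands the job in; it is judged then, once.
Trained networks look in the newest picture that a camera, given by its name, has taken for a name from the list of things; names that differ only in an ending like _2 or _b are one class to them, and where a whole thing is asked for, a point or a joint stands for the part that bears it (a point fixed in the world has none). Each returns a list of dicts, best first, with "score" (0 to 1); they miss things now and then, are a little off and sometimes report something else, mostly with a low value. They report only what shows in the picture. A call takes as long as a camera call.
- vision.masks_of(camera, target): "pixels" (400x640 bool, what is visible of it).
- vision.pinpoint(camera, target): "xyz" ([x, y, z] in m, in the coordinates of the camera as it stood for that picture, good to about 4 mm: a listed point, or the origin of a listed thing).
The state is a dict: "time_s": time; "q": joint angles; "joint_vel": joint speeds; "joint_efforts": joint torques, N m; "ee_pos": TCP position; "tool_rot": TCP orientation; "force": force on the tool from outside, world axes, zero at the start; "torque": the same for the moment, N m; "grip_width": opening from 0.0 (shut) to 1.0 (fully open); "grasp_force": force on a finger pad.
Only numpy, scipy, OpenCV 4.12 (cv2) and the standard library are available. Lean on these libraries where they do the work, as an engineer would, in place of code of your own. Each camera call takes 0.05 s, during which the arm holds its last target. There are 200 camera calls.

## Working session

There is one attempt and no reset: what is moved stays moved. The work goes in short steps, Python scripts to look and compute and a shell command to move; the robot and the scene stay as the last step left them, time stands still between calls to the robot, and variables do not carry over. Pictures are saved under pics/ and viewed, at most 10 in all, crops included, and the job is handed in when it is done.

```bash
ls; mkdir -p pics; cat > h.py <<'E'
import numpy as np,cv2
from bench import bot,vision
def snap(n,f=None):
    c=vision.calibration(n);p,d=vision.snapshot(n)
    if f: cv2.imwrite('pics/'+f,p[:,:,::-1])
    return c,p,d
def pts(n,c,names):
    out={}
    for t in names:
        r=vision.pinpoint(n,t)
        out[t]=[(np.round(np.array(c['attitude'])@np.array(q['xyz'])+np.array(c['eye']),4).tolist(),round(q['score'],2)) for q in r[:3]]
        print(n,t,out[t])
    return out
E
python3 - <<'E'
from h import *
s=bot.state();print(s['time_s'],s['ee_pos'],s['tool_rot'],s['force'])
for n in ['scene','top']:
    c,p,d=snap(n,n+'0.png'); print(c['eye'])
    pts(n,c,['extractor','hatch_edge','slot_left','slot_right']+(['figurine','brush_jar','glue_jar','wax_tin','pliers','paint_brush','plaster_egg'] if n=='top' else []))
a=np.hstack([]) if 0 else None
E
```

```text
pics
0.0 [0.25112488 0.57191633 0.20747844] [[-9.15577883e-01  4.02140228e-01 -6.14373468e-04]
 [ 4.02140673e-01  9.15577284e-01 -1.05620545e-03]
 [ 1.37763690e-04 -1.21410291e-03 -9.99999253e-01]] [0.40680957 1.23607873 0.4067424 ]
[1.06894124 0.50165356 1.21021171]
scene extractor []
scene hatch_edge [([0.5206, 0.0169, 0.2369], 0.62)]
scene slot_left [([0.5869, 0.1023, 0.2178], 0.67)]
scene slot_right [([0.5352, -0.0878, 0.2194], 0.97)]
[0.36028727 0.02986143 1.0907109 ]
top extractor []
top hatch_edge [([0.5188, 0.0192, 0.2277], 0.58)]
top slot_left [([0.5898, 0.0988, 0.2149], 0.64), ([0.6, 0.2542, -0.0021], 0.64)]
top slot_right [([0.5342, -0.0883, 0.2157], 0.92)]
top figurine [([0.6021, 0.2531, 0.0002], 0.6)]
top brush_jar [([0.438, -0.2418, 0.0014], 0.59), ([0.5032, -0.2691, -0.0011], 0.19)]
top glue_jar [([0.771, 0.0984, 0.1492], 0.76)]
top wax_tin [([0.7063, -0.1186, 0.1484], 0.72)]
top pliers [([0.41, 0.0274, 0.0026], 0.92)]
top paint_brush [([0.5038, -0.2675, -0.0016], 0.75)]
top plaster_egg [([0.7499, 0.2044, -0.0004], 0.71)]
```

View pics/top0.png

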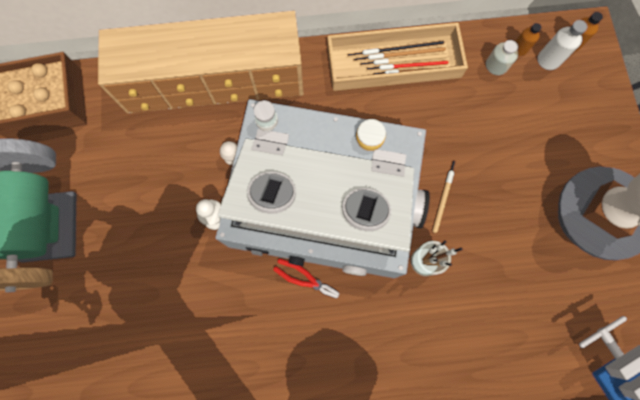

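```bash
cat > fit.py <<'E'
from h import *
# fit yaw & position & hatch angle from the points
from scipy.optimize import least_squares
L=np.array([[.5869,.1023,.2178],[.5898,.0988,.2149]]).mean(0);R=np.array([[.5352,-.0878,.2194],[.5342,-.0883,.2157]]).mean(0);H=np.array([[.5206,.0169,.2369],[.5188,.0192,.2277]]).mean(0)
def model(v):
    x,y,w,a=v;o=[]
    for px,py,pz in [(-.075,.095,.164),(-.075,-.095,.164),(-.121,0,.161)]:
        dx,dz=px-.064,pz-.15   # opening raises free edge
        X=.064+dx*np.cos(a)+dz*np.sin(a);Z=.15-dx*np.sin(a)+dz*np.cos(a)
        o.append([x+X*np.cos(w)-py*np.sin(w),y+X*np.sin(w)+py*np.cos(w),Z])
    return np.array(o)
r=least_squares(lambda v:(model(v)-[L,R,H]).ravel(),[.65,0,-.2,.5])
print(r.x,np.degrees(r.x[2]),(r.fun.reshape(3,3)*1e3).round(1))
v=r.x.copy();print(model(v).round(4));v[3]=0;print(model(v).round(4))
E
python3 fit.py
```

```text
[ 0.61788078 -0.00980337 -0.27700656  0.40006195] -15.871306705204955 [[-0.8 -3.   0.7]
 [ 0.9  2.9 -0.5]
 [-0.   0.1 -0.1]]
[[ 0.5875  0.0976  0.217 ]
 [ 0.5356 -0.0852  0.217 ]
 [ 0.5197  0.0181  0.2322]]
[[ 0.5717  0.1021  0.164 ]
 [ 0.5198 -0.0807  0.164 ]
 [ 0.5015  0.0233  0.161 ]]
```

The top view shows the panel with its slots at about (271,191) and (367,207), both near-open, with the pots on the deck behind and the pliers in front at (305,280). The fit gives hatch ≈ 0.40 rad and extractor yaw ≈ -16°. I'm moving over the panel with the fingers shut.

```bash
python3 -m creep '[[[0,0,-0.04,0,0,0,0],[0,0,-0.08,0,0,0,0],[-0.03,-0.026,-0.1,0,0,0.1,0],[-0.06,-0.052,-0.1,0,0,0.2,0],[-0.09,-0.078,-0.1,0,0,0.3,0],[-0.12,-0.104,-0.1,0,0,0.4,0],[-0.15,-0.13,-0.1,0,0,0.5,0],[-0.18,-0.156,-0.1,0,0,0.6,0],[-0.21,-0.18,-0.1,0,0,0.7,0],[-0.24,-0.2,-0.1,0,0,0.8,0]]]'
cat > go.py <<'E'
# world target + y-axis angle(deg) -> tool-frame shift and turn
import sys
from h import *
def go(t,ang=None):
    s=bot.state();R=np.array(s['tool_rot']);d=np.array(t)-s['ee_pos']
    cur=np.degrees(np.arctan2(R[1,1],R[0,1]))
    print('cur',np.round(s['ee_pos'],4),'yang',round(cur,2),'tilt',np.round(R[:,2],4),'F',np.round(s['force'],1),'t',s['time_s'],'q6',round(s['q'][5],1))
    print('shift',(R.T@d).round(4),'turn', None if ang is None else round(np.radians(cur-ang),4))
if __name__=='__main__':
    a=[float(v) for v in sys.argv[1:]];go(a[:3],a[3] if len(a)>3 else None)
E
python3 go.py .52 .018 .31 -15.9
```

```text
time_s: 1.85
ee_pos: [0.3909, 0.291, 0.3083]
tool_rot: [[-0.346, 0.938, 0.0], [0.938, 0.346, 0.0], [-0.0, 0.0, -1.0]]
force: [0.2, 1.1, -0.5]
grip_width: -0.004
grasp_force: 0.0
cur [0.3909 0.291  0.3083] yang 20.22 tilt [ 3.e-04  1.e-04 -1.e+00] F [ 0.2  1.1 -0.5] t 1.85 q6 9.4
shift [-0.3008  0.0268 -0.0017] turn 0.6303
```

```bash
python3 -m creep '[[[-0.035,0.003,0,0,0,0.07,0],[-0.07,0.006,0,0,0,0.14,0],[-0.11,0.01,0,0,0,0.21,0],[-0.15,0.014,0,0,0,0.3,0],[-0.19,0.018,0,0,0,0.38,0],[-0.23,0.022,0,0,0,0.46,0],[-0.27,0.025,0,0,0,0.54,0],[-0.3,0.027,0,0,0,0.63,0],[-0.3,0.027,0,0,0,0.63,0],[-0.3,0.027,0,0,0,0.63,0]]]'
python3 - <<'E'
from h import *
c,p,d=snap('wrist','wrist1.png');pts('wrist',c,['hatch_edge','slot_left','slot_right'])
c,p,d=snap('top');pts('top',c,['hatch_edge','slot_left','slot_right'])
E
python3 go.py .52 .018 .245 -15.9
```

```text
time_s: 2.85
ee_pos: [0.5207, 0.0206, 0.3079]
tool_rot: [[0.27, 0.963, -0.0], [0.963, -0.27, 0.0], [0.0, -0.0, -1.0]]
force: [-0.0, -0.3, -0.0]
grip_width: -0.004
grasp_force: 0.0
wrist hatch_edge [([0.5198, 0.0222, 0.2319], 0.64)]
wrist slot_left [([0.5884, 0.0976, 0.2134], 0.64), ([0.5334, -0.0835, 0.2123], 0.25)]
wrist slot_right [([0.5308, -0.0813, 0.2142], 0.71)]
top hatch_edge [([0.5222, 0.0197, 0.2271], 0.59)]
top slot_left [([0.589, 0.0995, 0.2152], 0.63)]
top slot_right [([0.5352, -0.0862, 0.2127], 0.69)]
cur [0.5206 0.0215 0.3082] yang -15.58 tilt [ 2.e-04 -0.e+00 -1.e+00] F [ 0.2 -0.8 -0.2] t 3.25 q6 11.4
shift [-0.0035  0.0003  0.0632] turn 0.0055
```

View pics/wrist1.png

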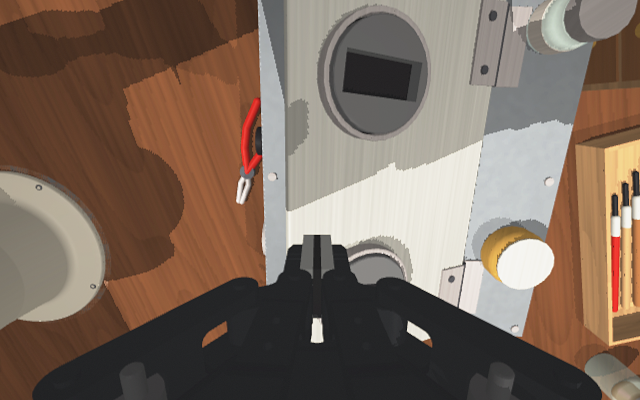

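The wrist view shows the shut fingertips at (318,240) over the plain metal between the locks. The left slot at (382,75) is turned only a few degrees. Pushing down now.

```bash
python3 -m creep '[[[0,0,0.025,0,0,0,0],[0,0,0.05,0,0,0,0],[0,0,0.065,0,0,0,0],[0,-0.001,0.073,0,0,0,0],[0,-0.002,0.08,0,0,0,0],[0,-0.004,0.086,0,0,0,0],[0,-0.006,0.092,0,0,0,0],[0,-0.008,0.098,0,0,0,0],[0,-0.01,0.104,0,0,0,0],[0,-0.011,0.11,0,0,0,0]]]'
python3 go.py .5015 .0233 .160 -15.9
```

```text
time_s: 4.25
ee_pos: [0.51, 0.024, 0.1978]
tool_rot: [[0.27, 0.963, 0.0], [0.963, -0.27, 0.0], [0.0, 0.0, -1.0]]
force: [-0.4, -0.3, 1.5]
grip_width: 0.002
grasp_force: 1.0
cur [0.51   0.024  0.1978] yang -15.64 tilt [ 2.e-04  0.e+00 -1.e+00] F [-0.4 -0.3  1.5] t 4.25 q6 11.6
shift [-0.003  -0.008   0.0378] turn 0.0046
```

```bash
python3 -m creep '[[[0,-0.002,0.007,0,0,0,0],[0,-0.003,0.014,0,0,0,0],[0,-0.005,0.02,0,0,0,0],[0,-0.006,0.026,0,0,0,0],[0,-0.007,0.032,0,0,0,0],[0,-0.008,0.036,0,0,0,0],[0,-0.008,0.038,0,0,0,0],[0,-0.008,0.039,0,0,0,0],[0,-0.008,0.039,0,0,0,0],[0,-0.008,0.039,0,0,0,0]]]'
python3 go.py .5015 .0233 .160 -15.9
```

```text
time_s: 5.25
ee_pos: [0.5026, 0.0261, 0.1592]
tool_rot: [[0.27, 0.963, 0.0], [0.963, -0.27, -0.0], [0.0, 0.0, -1.0]]
force: [0.0, -0.4, -1.6]
grip_width: 0.001
grasp_force: 0.0
cur [0.5026 0.0261 0.1592] yang -15.64 tilt [ 3.e-04 -1.e-04 -1.e+00] F [ 0.  -0.4 -1.6] t 5.25 q6 11.8
shift [-0.003  -0.0003 -0.0008] turn 0.0045
```

```bash
python3 -m creep '[[[0,0,0.001,0,0,0,0],[0,0,0.001,0,0,0,0],[0,0,0.002,0,0,0,0],[0,0,0.002,0,0,0,0],[0,0,0.003,0,0,0,0],[0,0,0.003,0,0,0,0],[0,0,0.004,0,0,0,0],[0,0,0.004,0,0,0,0],[0,0,0.004,0,0,0,0],[0,0,0.004,0,0,0,0]]]'
python3 - <<'E'
from h import *
c,p,d=snap('wrist');pts('wrist',c,['hatch_edge','slot_left'])
c,p,d=snap('top','top2.png');pts('top',c,['hatch_edge','slot_left','slot_right'])
c,p,d=snap('scene');cv2.imwrite('pics/scene2.png',p[:,:,::-1]);pts('scene',c,['hatch_edge','slot_left','slot_right'])
E
```

```text
time_s: 6.25
ee_pos: [0.5025, 0.0261, 0.1551]
tool_rot: [[0.27, 0.963, 0.0], [0.963, -0.27, -0.0], [-0.0, 0.0, -1.0]]
force: [0.6, -0.1, -0.2]
grip_width: 0.005
grasp_force: 0.0
wrist hatch_edge [([0.5025, 0.0248, 0.1783], 0.97)]
wrist slot_left [([0.5748, 0.1013, 0.1737], 0.61)]
top hatch_edge [([0.5039, 0.0246, 0.1758], 0.81)]
top slot_left []
top slot_right [([0.5205, -0.0822, 0.175], 0.61)]
scene hatch_edge [([0.5039, 0.0187, 0.1806], 0.74)]
scene slot_left [([0.5774, 0.1037, 0.1781], 0.81)]
scene slot_right [([0.5167, -0.0822, 0.178], 0.96)]
```

View pics/scene2.png

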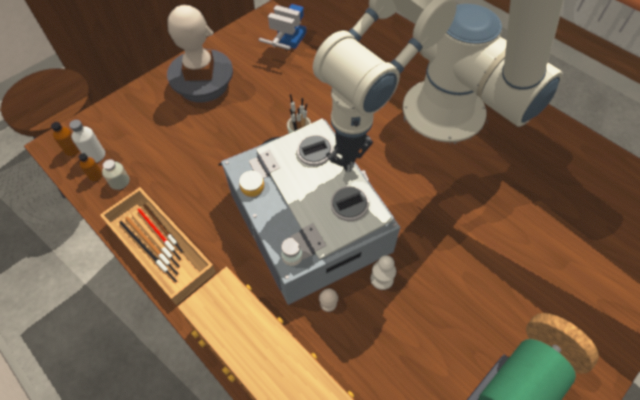

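```bash
cat > ht.py <<'E'
from h import *
def heights(n):
    c,p,d=snap(n);K=np.array(c['mtx']);v,u=np.mgrid[:400,:640]
    P=np.stack([(u-K[0,2])/K[0,0]*d,(v-K[1,2])/K[1,1]*d,d],-1)@np.array(c['attitude']).T+c['eye']
    w=np.radians(-15.8);o=np.array([.6179,-.0098])
    X=P[...,0]-o[0];Y=P[...,1]-o[1];ex=X*np.cos(w)+Y*np.sin(w);ey=-X*np.sin(w)+Y*np.cos(w)
    for a,b in [(-.125,.03),(-.125,-.03),(-.12,.16),(-.12,-.16),(-.05,0),(-.02,0),(.02,0),(.05,.0),(.11,0),(.13,0),(.2,0)]:
        m=(abs(ex-a)<.008)&(abs(ey-b)<.012)&(d>0)
        print(n,a,b,m.sum(),np.median(P[...,2][m]).round(4) if m.any() else '')
for n in ['top','scene']: heights(n)
E
python3 ht.py
```

```text
top -0.125 0.03 253 0.5648
top -0.125 -0.03 323 0.5631
top -0.12 0.16 90 0.1777
top -0.12 -0.16 94 0.1773
top -0.05 0 0 
top -0.02 0 0 
top 0.02 0 0 
top 0.05 0.0 3 0.1612
top 0.11 0 74 0.1499
top 0.13 0 72 0.1506
top 0.2 0 0 
scene -0.125 0.03 192 0.3318
scene -0.125 -0.03 58 0.5643
scene -0.12 0.16 53 0.1779
scene -0.12 -0.16 39 0.1778
scene -0.05 0 50 0.1717
scene -0.02 0 51 0.1694
scene 0.02 0 49 0.1655
scene 0.05 0.0 52 0.1628
scene 0.11 0 54 0.1504
scene 0.13 0 51 0.1495
scene 0.2 0 48 0.0005
```

```bash
python3 - <<'E'
from h import *
c,p,d=snap('wrist');a=p[100:340,200:520]
c,p,d=snap('scene');b=cv2.resize(p[90:230,280:420],(480,480),interpolation=cv2.INTER_CUBIC)
a=cv2.resize(a,(320,240));a=np.vstack([a,np.zeros((240,320,3),np.uint8)])
cv2.imwrite('pics/c3.png',np.hstack([a,b])[:,:,::-1])
E
```

```text
(no output)
```

View pics/c3.png

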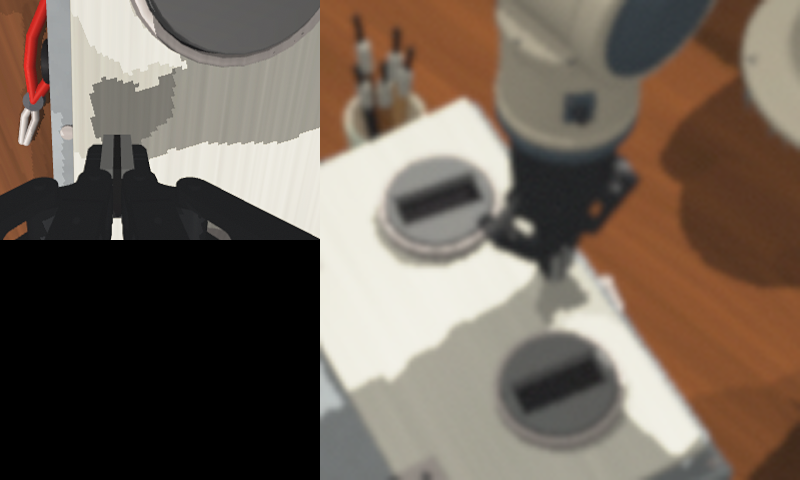

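The fingertips rest on the panel, but it is still ~0.09 rad open, so the tips really sit about 22 mm above the stated TCP. I'll keep pushing gently.

```bash
python3 -m creep '[[[0,0,0.002,0,0,0,0],[0,0,0.004,0,0,0,0],[0,0,0.006,0,0,0,0],[0,0,0.008,0,0,0,0],[0,0,0.01,0,0,0,0],[0,0,0.011,0,0,0,0],[0,0,0.012,0,0,0,0],[0,0,0.012,0,0,0,0],[0,0,0.012,0,0,0,0],[0,0,0.012,0,0,0,0]]]'
python3 ht.py | grep -E "0.16 "; python3 - <<'E'
from h import *
c,p,d=snap('wrist');K=c['mtx'];s=bot.state()
for u,v in [(318,240),(312,238),(325,238),(318,232),(318,225)]:
    z=d[v,u];P=np.array(c['attitude'])@[(u-K[0][2])/K[0][0]*z,(v-K[1][2])/K[1][1]*z,z]+c['eye'];print(u,v,P.round(4))
print(s['force'],s['ee_pos'])
E
```

```text
time_s: 8.0
ee_pos: [0.5026, 0.0261, 0.1431]
tool_rot: [[0.27, 0.963, 0.0], [0.963, -0.27, -0.0], [0.0, 0.0, -1.0]]
force: [-1.2, -0.8, -0.1]
grip_width: 0.002
grasp_force: 0.0
top -0.12 0.16 88 0.1659
top -0.12 -0.16 90 0.1658
scene -0.12 0.16 54 0.166
scene -0.12 -0.16 41 0.1655
318 240 [0.5063 0.0364 0.1786]
312 238 [0.5036 0.0372 0.1764]
325 238 [0.5094 0.0354 0.1759]
318 232 [0.5061 0.0356 0.167 ]
318 225 [0.5071 0.0392 0.1671]
[ 0.15096207  0.0184566  -0.53163508] [0.50252159 0.02609079 0.14310902]
```

```bash
python3 -m creep '[[[0,0,0.001,0,0,0,0],[0,0,0.002,0,0,0,0],[0,0,0.003,0,0,0,0],[0,0,0.004,0,0,0,0],[0,0,0.005,0,0,0,0],[0,0,0.005,0,0,0,0],[0,0,0.006,0,0,0,0],[0,0,0.006,0,0,0,0],[0,0,0.006,0,0,0,0],[0,0,0.006,0,0,0,0]]]'
python3 ht.py | grep -E "0.16 "
```

```text
time_s: 9.15
ee_pos: [0.5026, 0.0261, 0.1377]
tool_rot: [[0.27, 0.963, 0.001], [0.963, -0.27, -0.0], [0.0, 0.001, -1.0]]
force: [-4.4, -0.3, 15.5]
grip_width: 0.004
grasp_force: 7.5
top -0.12 0.16 86 0.1611
top -0.12 -0.16 91 0.161
scene -0.12 0.16 56 0.1608
scene -0.12 -0.16 39 0.1617
```

The hatch is shut, at 0.161 m with 15 N on the fingers. Lifting, opening the fingers a bit, and measuring the slots.

```bash
python3 -m creep '[[[0,0,-0.01,0,0,0,0.03],[0,-0.01,-0.04,0,0,0,0.03],[0,-0.03,-0.08,0,0,0,0.03],[0,-0.05,-0.11,0,0,0,0.03],[0,-0.07,-0.13,0,0,0,0.03],[0,-0.09,-0.15,0,0,0,0.03],[0,-0.1,-0.16,0,0,0,0.03],[0,-0.1,-0.16,0,0,0,0.03],[0,-0.1,-0.16,0,0,0,0.03],[0,-0.1,-0.16,0,0,0,0.03]]]'
cat > slots.py <<'E'
from h import *
G={'L':(.573,.1021),'R':(.519,-.082)}
def cloud(n,f=None):
    c,p,d=snap(n,f);K=np.array(c['mtx']);v,u=np.mgrid[:400,:640]
    P=np.stack([(u-K[0,2])/K[0,0]*d,(v-K[1,2])/K[1,1]*d,d],-1)@np.array(c['attitude']).T+c['eye']
    return c,P[d>0]
for n in ['top','scene','wrist']:
    c,P=cloud(n,'s_%s.png'%n)
    for k,g in G.items():
        m=P[(np.hypot(P[:,0]-g[0],P[:,1]-g[1])<.041)]
        m=m[(m[:,2]<.171)&(m[:,2]>.158)]
        if len(m)<20: print(n,k,len(m));continue
        (cx,cy),(w,h),a=cv2.minAreaRect((m[:,:2]*1000).astype(np.float32))
        q=m[:,:2]-m[:,:2].mean(0);U,S,V=np.linalg.svd(q,full_matrices=False);e=V[0]*np.sign(V[0][0])
        print(n,k,len(m),'rect',np.round([cx,cy,w,h,a],1),'pca ang',np.degrees(np.arctan2(e[1],e[0])).round(1),'mean',m.mean(0).round(4))
    m=P[(P[:,2]>.170)&(P[:,2]<.182)]
    for k,g in G.items():
        q=m[np.hypot(m[:,0]-g[0],m[:,1]-g[1])<.06]
        if len(q)>20:
            print(n,k,'bezel circle',[np.round(v,1) for v in cv2.minEnclosingCircle((q[:,:2]*1000).astype(np.float32))],np.median(q[:,2]).round(4))
    pts(n,c,['slot_left','slot_right'])
E
python3 slots.py; python3 go.py .5717 .1021 .22 -15.9
```

```text
time_s: 10.25
ee_pos: [0.4065, 0.0529, 0.2962]
tool_rot: [[0.27, 0.963, -0.001], [0.963, -0.27, -0.0], [-0.0, -0.001, -1.0]]
force: [-0.7, -0.5, -0.9]
grip_width: 0.351
grasp_force: 0.0
top L 231 rect [587.   99.5  28.1  40.9  69.6] pca ang -37.6 mean [0.5897 0.0993 0.1642]
top R 117 rect [ 523.7 -107.2   72.3   30.3   18.5] pca ang 27.1 mean [ 0.5354 -0.0975  0.1648]
top L bezel circle [array([577. , 103.1]), np.float64(47.3)] 0.1763
top R bezel circle [array([522. , -91.1]), np.float64(45.3)] 0.1762
top slot_left [([0.5721, 0.105, 0.1604], 0.93)]
top slot_right [([0.5225, -0.0817, 0.1624], 0.69)]
scene L 232 rect [575.3 113.   56.4  64.6  67.9] pca ang -23.9 mean [0.5694 0.0986 0.1648]
scene R 179 rect [524.2 -77.2  47.4  76.   65.3] pca ang -23.5 mean [ 0.5146 -0.0851  0.1649]
scene L bezel circle [array([574.5, 101.8]), np.float64(48.5)] 0.1765
scene R bezel circle [array([518.6, -77.4]), np.float64(50.8)] 0.1763
scene slot_left [([0.5745, 0.1021, 0.1684], 0.82)]
scene slot_right [([0.5195, -0.082, 0.1677], 0.96)]
wrist L 2456 rect [576.5 101.6  29.2  63.5  68.2] pca ang -21.4 mean [0.5777 0.1017 0.1657]
wrist R 1232 rect [520.4 -83.6  26.3  63.3  64.8] pca ang -26.5 mean [ 0.5221 -0.0855  0.1657]
wrist L bezel circle [array([573. , 102.3]), np.float64(48.3)] 0.178
wrist R bezel circle [array([518.6, -79.1]), np.float64(48.2)] 0.1777
wrist slot_left [([0.57, 0.1021, 0.1618], 0.74), ([0.4094, 0.0276, -0.0016], 0.56)]
wrist slot_right [([0.5188, -0.081, 0.1621], 0.81)]
cur [0.4062 0.0531 0.297 ] yang -15.64 tilt [-2.e-04  0.e+00 -1.e+00] F [-0.1  1.  -0.2] t 10.7 q6 14.7
shift [0.0919 0.1462 0.077 ] turn 0.0045
```

Slots from depth: the left is at (0.5735, 0.102), about -21.8°, and the right at (0.519, -0.081), about -25°. Going over the left one.

```bash
python3 go.py .5735 .102 .215 -21.8; python3 -m creep '[[[0.01,0.02,0,0,0,0.02,0.03],[0.025,0.045,0,0,0,0.04,0.03],[0.04,0.07,0,0,0,0.06,0.03],[0.06,0.1,0.02,0,0,0.08,0.03],[0.08,0.13,0.04,0,0,0.1,0.03],[0.092,0.148,0.06,0,0,0.107,0.03],[0.092,0.148,0.08,0,0,0.107,0.03],[0.092,0.148,0.082,0,0,0.107,0.03],[0.092,0.148,0.082,0,0,0.107,0.03],[0.092,0.148,0.082,0,0,0.107,0.03]]]'; python3 go.py .5735 .102 .15 -21.8
```

```text
cur [0.4062 0.0531 0.297 ] yang -15.64 tilt [-2.e-04  0.e+00 -1.e+00] F [-0.1  1.  -0.2] t 10.7 q6 14.7
shift [0.0922 0.1479 0.082 ] turn 0.1075
time_s: 11.7
ee_pos: [0.5737, 0.1017, 0.2163]
tool_rot: [[0.371, 0.929, 0.001], [0.929, -0.371, 0.0], [0.001, 0.001, -1.0]]
force: [0.6, -0.3, 0.4]
grip_width: 0.349
grasp_force: 0.0
cur [0.5737 0.1017 0.2163] yang -21.78 tilt [ 1.5e-03  1.0e-04 -1.0e+00] F [ 0.6 -0.3  0.4] t 11.7 q6 26.0
shift [ 0.0002 -0.0004  0.0663] turn 0.0004
```

```bash
python3 -m creep '[[[0,0,0.015,0,0,0,0.03],[0,0,0.03,0,0,0,0.03],[0,0,0.04,0,0,0,0.03],[0,0,0.048,0,0,0,0.03],[0,0,0.054,0,0,0,0.03],[0,0,0.058,0,0,0,0.03],[0,0,0.062,0,0,0,0.03],[0,0,0.066,0,0,0,0.03],[0,0,0.068,0,0,0,0.03],[0,0,0.069,0,0,0,0.03]]]'
```

```text
time_s: 12.7
ee_pos: [0.5735, 0.1018, 0.1459]
tool_rot: [[0.371, 0.929, -0.0], [0.929, -0.371, 0.0], [-0.0, -0.0, -1.0]]
force: [-0.5, -0.4, -0.2]
grip_width: 0.351
grasp_force: 0.0
```

```bash
python3 -m creep '[[[0,0,0.001,0,0,0,0.03],[0,0,0.002,0,0,0,0.03],[0,0,0.003,0,0,0,0.03],[0,0,0.004,0,0,0,0.03],[0,0,0.004,0,0,0,0.03],[0,0,0.004,0,0,0,0.03],[0,0,0.004,0,0,0,0.03],[0,0,0.004,0,0,0,0.03],[0,0,0.004,0,0,0,0.03],[0,0,0.004,0,0,0,0.03]]]'; python3 - <<'E'
from h import *
c,p,d=snap('wrist','w5.png')
E
```

```text
time_s: 13.7
ee_pos: [0.5735, 0.1017, 0.1421]
tool_rot: [[0.371, 0.929, 0.0], [0.929, -0.371, 0.0], [0.0, 0.0, -1.0]]
force: [0.0, 0.4, -1.1]
grip_width: 0.349
grasp_force: 0.0
```

View pics/w5.png

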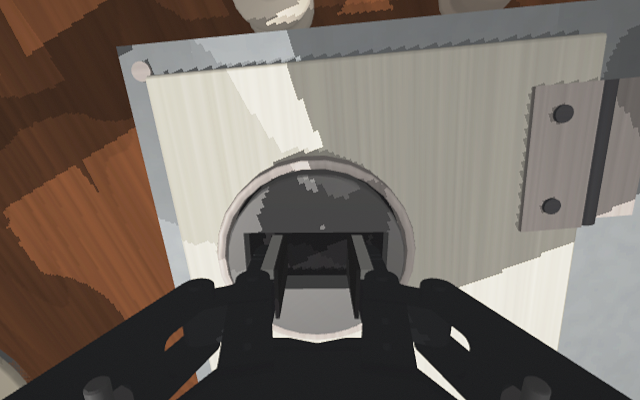

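The wrist view shows both fingers entering the slot, which spans (245–385, 235–290). Feeling for the floor.

```bash
python3 -m creep '[[[0,0,0.001,0,0,0,0.03],[0,0,0.001,0,0,0,0.03],[0,0,0.002,0,0,0,0.03],[0,0,0.002,0,0,0,0.03],[0,0,0.003,0,0,0,0.03],[0,0,0.003,0,0,0,0.03],[0,0,0.004,0,0,0,0.03],[0,0,0.004,0,0,0,0.03],[0,0,0.004,0,0,0,0.03],[0,0,0.004,0,0,0,0.03]]]'
```

```text
time_s: 14.75
ee_pos: [0.5737, 0.1017, 0.14]
tool_rot: [[0.371, 0.929, 0.002], [0.929, -0.371, 0.0], [0.001, 0.002, -1.0]]
force: [-10.3, -1.4, 31.7]
grip_width: 0.352
grasp_force: 15.9
```

Floor found. Backing off about 2–3 mm and turning clockwise.

```bash
python3 -m creep '[[[0,0,-0.003,0,0,0,0.03],[0,0,-0.005,0,0,0.05,0.03],[0,0,-0.005,0,0,0.12,0.03],[0,0,-0.005,0,0,0.2,0.03],[0,0,-0.005,0,0,0.29,0.03],[0,0,-0.005,0,0,0.38,0.03],[0,0,-0.005,0,0,0.47,0.03],[0,0,-0.005,0,0,0.56,0.03],[0,0,-0.005,0,0,0.65,0.03],[0,0,-0.005,0,0,0.7,0.03]]]'; python3 -c "
from h import *
print(bot.state()['torque'])"
```

```text
time_s: 15.75
ee_pos: [0.5739, 0.1018, 0.1432]
tool_rot: [[0.884, 0.468, 0.001], [0.468, -0.884, 0.0], [0.001, 0.0, -1.0]]
force: [2.6, 0.4, 1.3]
grip_width: 0.35
grasp_force: 2.0
[-0.01764034 -0.23719476  0.10054797]
```

```bash
python3 -m creep '[[[0,0,0,0,0,0.08,0.03],[0,0,0,0,0,0.17,0.03],[0,0,0,0,0,0.26,0.03],[0,0,0,0,0,0.35,0.03],[0,0,0,0,0,0.44,0.03],[0,0,0,0,0,0.53,0.03],[0,0,0,0,0,0.62,0.03],[0,0,0,0,0,0.7,0.03],[0,0,0,0,0,0.76,0.03],[0,0,0,0,0,0.8,0.03]]]'; python3 -c "
from h import *
print(bot.state()['torque'])"; python3 go.py .57 .1 .14 -106.5
```

```text
time_s: 16.75
ee_pos: [0.5734, 0.1017, 0.1431]
tool_rot: [[0.952, -0.307, -0.0], [-0.307, -0.952, -0.0], [-0.0, 0.0, -1.0]]
force: [-0.2, -1.1, 3.0]
grip_width: 0.352
grasp_force: 2.4
[-0.08467134  0.21357187  0.10987086]
cur [0.5734 0.1017 0.1431] yang -107.85 tilt [-2.e-04 -1.e-04 -1.e+00] F [-0.2 -1.1  3. ] t 16.75 q6 112.0
shift [-0.0027  0.0026  0.0031] turn -0.0236
```

```bash
python3 -m creep '[[[0,0,0,0,0,0.03,0.03],[0,0,0,0,0,0.06,0.03],[0,0,0,0,0,0.09,0.03],[0,0,0,0,0,0.12,0.03],[0,0,0,0,0,0.14,0.03],[0,0,0,0,0,0.16,0.03],[0,0,0,0,0,0.17,0.03],[0,0,0,0,0,0.17,0.03],[0,0,0,0,0,0.17,0.03],[0,0,0,0,0,0.17,0.03]]]'; python3 -c "
from h import *
print(bot.state()['torque'])"; python3 go.py .57 .1 .14 -106.5
```

```text
time_s: 17.75
ee_pos: [0.5733, 0.1017, 0.143]
tool_rot: [[0.887, -0.461, -0.0], [-0.461, -0.887, -0.0], [-0.0, 0.0, -1.0]]
force: [-3.7, -0.1, 3.0]
grip_width: 0.347
grasp_force: 2.4
[0.02404547 0.61620684 0.11308695]
cur [0.5733 0.1017 0.143 ] yang -117.44 tilt [-3.e-04 -0.e+00 -1.e+00] F [-3.7 -0.1  3. ] t 17.75 q6 121.6
shift [-0.0022  0.0031  0.003 ] turn -0.191
```

```bash
python3 -m creep '[[[0,0,0,0,0,0.01,0.03],[0,0,0,0,0,0.02,0.03],[0,0,0,0,0,0.03,0.03],[0,0,0,0,0,0.04,0.03],[0,0,0,0,0,0.05,0.03],[0,0,0,0,0,0.06,0.03],[0,0,0,0,0,0.07,0.03],[0,0,0,0,0,0.07,0.03],[0,0,0,0,0,0.07,0.03],[0,0,0,0,0,0.07,0.03]]]'; python3 -c "
from h import *
print(bot.state()['torque'])"; python3 go.py .57 .1 .14 -106.5
```

```text
time_s: 18.75
ee_pos: [0.5733, 0.1018, 0.1431]
tool_rot: [[0.853, -0.522, -0.0], [-0.522, -0.853, -0.0], [-0.0, 0.0, -1.0]]
force: [-5.8, 0.7, 5.5]
grip_width: 0.351
grasp_force: 21.3
[0.12816845 0.84127428 1.20054196]
cur [0.5733 0.1018 0.1431] yang -121.44 tilt [-3.e-04 -2.e-04 -1.e+00] F [-5.8  0.7  5.5] t 18.75 q6 125.6
shift [-0.0019  0.0033  0.0031] turn -0.2607
```

The torque rose to 1.2 N·m, so the left lock is on its stop. Backing off, lifting, then measuring.

```bash
python3 -m creep '[[[0,0,0,0,0,-0.08,0.03],[0,0,0,0,0,-0.16,0.03],[0,0,0,0,0,-0.2,0.03],[0,0,-0.01,0,0,-0.2,0.03],[0,0,-0.03,0,0,-0.2,0.03],[0,0,-0.06,0,0,-0.2,0.03],[0,0,-0.1,0,0,-0.3,0.03],[0,0,-0.12,0,0,-0.4,0.03],[0,0,-0.12,0,0,-0.5,0.03],[0,0,-0.12,0,0,-0.6,0.03]]]'; python3 go.py .519 -.081 .225 -25
```

```text
time_s: 19.75
ee_pos: [0.5743, 0.1018, 0.2649]
tool_rot: [[0.999, 0.053, 0.003], [0.053, -0.999, 0.0], [0.003, 0.0, -1.0]]
force: [-0.2, -0.2, -0.6]
grip_width: 0.35
grasp_force: 0.0
cur [0.5743 0.1018 0.2649] yang -86.97 tilt [ 3.e-03  2.e-04 -1.e+00] F [-0.2 -0.2 -0.6] t 19.75 q6 91.2
shift [-0.065   0.1796  0.0397] turn -1.0816
```

```bash
python3 -m creep '[[[-0.005,0.015,0,0,0,-0.1,0.03],[-0.013,0.035,0,0,0,-0.2,0.03],[-0.022,0.06,0,0,0,-0.32,0.03],[-0.032,0.085,0,0,0,-0.44,0.03],[-0.042,0.11,0,0,0,-0.56,0.03],[-0.05,0.135,0.01,0,0,-0.68,0.03],[-0.058,0.155,0.02,0,0,-0.8,0.03],[-0.063,0.172,0.03,0,0,-0.92,0.03],[-0.065,0.18,0.04,0,0,-1.03,0.03],[-0.065,0.18,0.04,0,0,-1.08,0.03]]]'; python3 slots.py | grep -v '^top' ;python3 go.py .519 -.081 .145 -25
```

```text
time_s: 20.75
ee_pos: [0.5173, -0.0825, 0.2227]
tool_rot: [[0.425, 0.905, -0.001], [0.905, -0.425, -0.0], [-0.0, -0.0, -1.0]]
force: [0.4, -0.0, 0.1]
grip_width: 0.353
grasp_force: 0.0
scene L 237 rect [571.8 102.3  76.6  45.1  53.4] pca ang 72.3 mean [0.5695 0.0983 0.1646]
scene R 179 rect [519.7 -86.4  26.5  76.2  65.5] pca ang -25.5 mean [ 0.5148 -0.0857  0.1648]
scene L bezel circle [array([574.2, 102.4]), np.float64(48.6)] 0.1761
scene R bezel circle [array([520.9, -79.6]), np.float64(49.5)] 0.1764
scene slot_left [([0.5737, 0.1038, 0.1666], 0.89), ([0.5037, 0.0223, 0.1647], 0.2)]
scene slot_right [([0.5179, -0.0812, 0.1675], 0.86)]
wrist L 0
wrist R 3145 rect [517.6 -81.6  26.8  68.2  64.7] pca ang -25.3 mean [ 0.5174 -0.0819  0.1656]
wrist R bezel circle [array([518.5, -79.7]), np.float64(48.0)] 0.1781
wrist slot_left []
wrist slot_right [([0.5176, -0.0791, 0.1621], 0.81)]
cur [ 0.5179 -0.0812  0.2233] yang -25.24 tilt [ 4.e-04 -1.e-04 -1.e+00] F [0.4 0.2 0.3] t 21.2 q6 9.8
shift [0.0006 0.0009 0.0783] turn -0.0042
```

The left slot now lies at 72°, so it is locked. The right slot is at (0.518, -0.081), -25°, and I'm aligned with it. Descending.

```bash
python3 -m creep '[[[0,0,0.02,0,0,0,0.03],[0,0,0.04,0,0,0,0.03],[0,0,0.05,0,0,0,0.03],[0,0,0.056,0,0,0,0.03],[0,0,0.062,0,0,0,0.03],[0,0,0.068,0,0,0,0.03],[0,0,0.073,0,0,0,0.03],[0,0,0.077,0,0,0,0.03],[0,0,0.08,0,0,0,0.03],[0,0,0.081,0,0,0,0.03]]]'
```

```text
time_s: 22.2
ee_pos: [0.5177, -0.0813, 0.1419]
tool_rot: [[0.426, 0.905, -0.0], [0.905, -0.426, 0.0], [-0.0, -0.0, -1.0]]
force: [0.4, 0.3, -0.2]
grip_width: 0.347
grasp_force: 0.0
```

No contact load at 0.142, so the tips are in the slot. Turning clockwise.

```bash
python3 -m creep '[[[0,0,0,0,0,0.06,0.03],[0,0,0,0,0,0.14,0.03],[0,0,0,0,0,0.23,0.03],[0,0,0,0,0,0.32,0.03],[0,0,0,0,0,0.41,0.03],[0,0,0,0,0,0.5,0.03],[0,0,0,0,0,0.59,0.03],[0,0,0,0,0,0.68,0.03],[0,0,0,0,0,0.76,0.03],[0,0,0,0,0,0.8,0.03]]]';  python3 -c "
from h import *
print(bot.state()['torque'])"
python3 -m creep '[[[0,0,0,0,0,0.08,0.03],[0,0,0,0,0,0.17,0.03],[0,0,0,0,0,0.26,0.03],[0,0,0,0,0,0.35,0.03],[0,0,0,0,0,0.44,0.03],[0,0,0,0,0,0.53,0.03],[0,0,0,0,0,0.6,0.03],[0,0,0,0,0,0.66,0.03],[0,0,0,0,0,0.7,0.03],[0,0,0,0,0,0.72,0.03]]]'; python3 -c "
from h import *
print(bot.state()['torque'])"; python3 go.py .518 -.081 .142 -121.5
```

```text
time_s: 23.2
ee_pos: [0.5185, -0.081, 0.1423]
tool_rot: [[0.947, 0.322, 0.002], [0.322, -0.947, 0.0], [0.002, 0.0, -1.0]]
force: [5.0, 4.3, -3.2]
grip_width: 0.352
grasp_force: 3.2
[ 0.79253833 -0.79037029  0.11635717]
time_s: 24.2
ee_pos: [0.5182, -0.0812, 0.1423]
tool_rot: [[0.925, -0.381, 0.001], [-0.381, -0.925, 0.0], [0.001, -0.0, -1.0]]
force: [3.1, 2.2, -1.8]
grip_width: 0.353
grasp_force: 2.9
[ 0.44546063 -0.59586872  0.0944681 ]
cur [ 0.5182 -0.0812  0.1423] yang -112.37 tilt [ 1.e-03  1.e-04 -1.e+00] F [ 3.1  2.2 -1.8] t 24.2 q6 96.9
shift [-0.0003 -0.0001  0.0003] turn 0.1593
```

```bash
python3 -m creep '[[[0,0,0,0,0,0.03,0.03],[0,0,0,0,0,0.06,0.03],[0,0,0,0,0,0.09,0.03],[0,0,0,0,0,0.11,0.03],[0,0,0,0,0,0.13,0.03],[0,0,0,0,0,0.14,0.03],[0,0,0,0,0,0.15,0.03],[0,0,0,0,0,0.16,0.03],[0,0,0,0,0,0.16,0.03],[0,0,0,0,0,0.16,0.03]]]';  python3 -c "
from h import *
print(bot.state()['torque'])"
```

```text
time_s: 25.2
ee_pos: [0.518, -0.0812, 0.1422]
tool_rot: [[0.853, -0.521, 0.001], [-0.521, -0.853, -0.0], [0.001, -0.0, -1.0]]
force: [3.4, 4.5, -0.4]
grip_width: 0.352
grasp_force: 22.5
[ 0.6284237  -0.74003419  1.22529386]
```

On the stop (1.2 N·m). Backing off, lifting clear and checking.

```bash
python3 -m creep '[[[0,0,0,0,0,-0.08,0.03],[0,0,0,0,0,-0.16,0.03],[0,0,0,0,0,-0.2,0.03],[0,0,-0.01,0,0,-0.2,0.03],[0,0,-0.03,0,0,-0.2,0.03],[0,0,-0.06,0,0,-0.2,0.03],[0,0,-0.1,0,0,-0.2,0.03],[0,0,-0.14,0,0,-0.2,0.03],[0,0,-0.16,0,0,-0.2,0.03],[0,0,-0.16,0,0,-0.2,0.03]]]'; python3 slots.py | grep rect; python3 ht.py | grep -E "0.16 "
```

```text
time_s: 26.2
ee_pos: [0.5188, -0.0818, 0.3059]
tool_rot: [[0.939, -0.344, 0.005], [-0.344, -0.939, -0.002], [0.006, -0.0, -1.0]]
force: [0.5, 0.1, -0.3]
grip_width: 0.346
grasp_force: 0.0
top L 439 rect [560.2 102.9  76.2  56.8  74. ] pca ang 71.2 mean [0.5749 0.1029 0.1642]
top R 420 rect [509.7 -85.1  72.   54.8  81.4] pca ang 70.0 mean [ 0.5192 -0.084   0.1644]
scene L 239 rect [569.7 104.9  76.1  30.3  73.7] pca ang 74.5 mean [0.5694 0.0992 0.1648]
scene R 192 rect [526.9 -85.5  64.4  62.3  88.9] pca ang 72.0 mean [ 0.5146 -0.085   0.165 ]
wrist L 1696 rect [569.1 104.   70.8  52.2  80. ] pca ang 72.4 mean [0.5732 0.1087 0.166 ]
wrist R 1971 rect [529.9 -87.3  77.5  57.4  73.3] pca ang 78.3 mean [ 0.5177 -0.0801  0.1656]
top -0.12 0.16 88 0.1611
top -0.12 -0.16 562 0.6915
scene -0.12 0.16 52 0.1612
scene -0.12 -0.16 36 0.1615
```

View pics/s_scene.png

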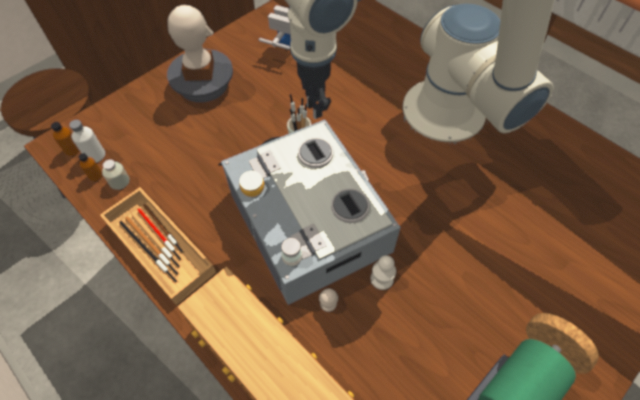

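The scene view shows the panel flat, both slots at (318,150) and (350,205) parallel to the free edge, the bystanders in place and the arm clear.

```bash
python3 -c "
from h import *
print(bot.finish_job())"
```

```text
the job is handed in; nothing more can be done
None
```

The hatch is pushed flat and both cam locks are turned clockwise to their stops; the last images show the arm clear and nothing around the machine disturbed, and the job was handed in at about 27 s (no verdict was returned).

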